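Slip the coil off a trim valve and draw its plunger half out

TASK

Slide the copper-wound coil straight up off the upright tube of the trim valve, leaving the plunger seated, and set the coil down flat in the grey tray without dropping it. Then grip the plunger's steel knob and draw it gently straight up about 30 mm, until the black groove on its stem stands at the tube's mouth, without forcing it sideways in its bore or pulling it right out. Finish while still holding the plunger there, and leave everything else on the counter where it is.

Things in the scene. Friction and masses are not known exactly. Their poses are not given: they have to be found in the camera images.
- coil_center (a point): Centre (half-way up) of the loose wound coil: a ring, 52 mm across its two thin black flanges (50 mm over the copper winding), 44 mm high, hole 30 mm, 0.25 kg; z is its axis. At the start it sits round the valve's tube on the manifold block, its underside 30 mm above the counter, its top 2 mm below the tube's mouth; the plunger's knob stands 26 mm above the coil's top and passes through its hole.
- valve_mouth (a point): Centre of the mouth (top rim) of the valve's upright steel tube, 76 mm above the counter; z up along the bore. The tube is 20 mm outside, 46 mm long, bore 14 mm, and stands in the middle of a fixed aluminium manifold block 100 x 70 x 30 mm (x is the block's long side). The bore goes on down through the block.
- plunger_knob (a point): Centre of the loose plunger's steel knob: an upright cylinder 24 mm across, 24 mm high; z is its axis, upwards. Below it hangs a plain stem 12 mm in diameter, 64 mm long, sliding in the tube's bore with 1 mm of play all round; the whole weighs about 0.15 kg. Seated, the knob rests on the tube's mouth and its centre is 12 mm above the mouth; it is held up by nothing but the hand and drops back if let go. A black groove rings the stem 30 mm below the knob's underside.
- tray_in (a point): Centre of the inner floor of the fixed shallow grey tray, outside 160 mm (x) x 130 mm (y), walls 4 mm thick and 18 mm high above the counter, inner floor about 4 mm above the counter; z up.
- prop_nut: Stainless castellated prop nut, 38 mm across, 28 mm high, standing on the counter; origin at its underside. Leave it alone.
- tacho_sender: Stepped brass tachometer sender, 32 mm across, 46 mm high, standing; origin at its underside. Leave it alone.
- thermostat_cover: Aluminium thermostat cover, 85 x 50 mm flange with a dome and short spout, 32 mm high; origin at its underside. Leave it alone.
- spare_bushing: Black rubber bushing, 44 mm across, 36 mm high, standing; origin at its underside. Leave it alone.
- grease_jar: Grease jar, 68 mm across, 75 mm high; origin at its underside. Leave it alone.
- wrench: Steel wrench 190 mm long lying on the counter; origin at its underside, middle. Leave it alone.
Things that resemble listed ones, but are neither listed nor needed, are in the scene too. What is meant by the part that bears tray_in is not green, pink or turquoise, and is the larger of those in its own colour.

How it is judged:
By the outcome, as a careful person would: the job done as asked, in the order asked, and still so for the second after the job is handed in, while the arm keeps its last pose, push and grip.
It also fails if it takes over 67 s, if anything falls off the work surface, if the arm or the gripper's body presses on something with over 40 N, if the wrist force passes 120 N, or if a joint passes its speed limit or range.

ROBOT

A 6-joint arm with a two-finger parallel gripper is mounted at the origin on the work surface. World frame = base frame: x ahead of the robot, y to its left, z up, the work surface at z = 0. Lengths are in m, angles in rad, forces in N, time in s.
With the tool pointing down it reaches from about 0.225 to 0.875 m from the base axis. Payload 3.4 kg.
Tool frame: the origin (TCP) lies at the very end of the fingers, on their centre line; the grasp point (between the pads) lies 19 mm behind it; z points along the fingers, y is the line along which they close (so a half turn about z gives the same grasp; the last joint's range is limited). The gripper opens to 85 mm and grips with 20 to 120 N. Pads are 22 mm wide; open, the fingers measure 114 mm over their backs; the gripper's body (76 mm by 85 mm) begins 54 mm behind the grasp point. The pads swing forward as they close: fully open they stand 13 mm farther back than shut.
Start: joints at [-1.297, 0.276, 1.505, -0, 1.361, -0.121], TCP at [0.221, -0.531, 0.231] pointing down, gripper open.
Joint ranges: [-2.89, 2.89], [-0.75, 2.08], [0.22, 2.7], [-1.18, 4.32], [0.11, 2.71], [-2.7, 2.7]. Speed limits (rad/s): [2.57, 2.57, 3.14, 3.14, 3.14, 3.14].

INTERFACE

Orientations are given as a unit quaternion [w, x, y, z].
In Python, from rig import get_state, optics, sign_off gives the robot as it stands.
- The arm moves only by the tool send_rows, never from a script. Its argument "increments" is a list of rows, each an object with "gripper": the gripper's target within -1 to 1 (shut at 1, half-way at 0, fully open at -1); "linear": the shift along the world's x, y, z in m, a list of three; "delta_rot": the turn, a rotation vector about the world's x, y, z in rad, a list of three. In form: [{"gripper": gripper, "linear": [dx, dy, dz], "delta_rot": [rx, ry, rz]}, ...]. A call has 1 to 8 rows; each row is the pose to reach, as a shift and turn from the pose commanded when the call began; what a row does not reach only later rows make up. A row lasts 1/10 s, in which the tool goes at most 50 mm and 8.59 degrees, less where a joint would pass 70% of its speed; a pose out of reach is approached as far as the arm can. A call with a gripper value outside its range is refused whole. The fingers move at their own pace and stop on an object; "newtons" is the grip in N (left out, the last holds). Time passes only in rows, so rows that repeat a pose let the fingers close. It gives the time, the measured TCP pose, the force, the opening and the grip force at its end, in the units of the state.
- get_state(): the state, without advancing time (a new reading comes with each control period).
- optics.get_image(name): name is "side" or "top"; returns a dict with "pixels" (384x512x3 uint8, blue, green, red), "K" (3x3 intrinsics, pixels), "rvec" (rotation vector, rad) and "tvec" (3), from world to camera coordinates, as OpenCV has them. Camera axes: x right, y down, z forward; pixel columns grow to the right and rows downward; lengths in m; the calibration is good to about 2 mm. A picture is of the moment at which its call begins. There is no depth.
- sign_off(): hands the job in; it is judged then, once.
The state is a dict: "clock": time; "qpos": joint angles; "qd": joint speeds; "effort": joint torques, N m; "position": TCP position; "ee_rot": TCP orientation; "contact_force": force on the tool from outside, world axes, zero at the start; "moment": the same for the moment, N m; "width": finger opening in m; "gripper_force": force on a finger pad.
Only numpy, scipy, OpenCV 4.12 (cv2) and the standard library are available. Lean on these libraries where they do the work, as an engineer would, in place of code of your own. Each camera call takes 0.05 s, during which the arm holds its last target. There are 200 camera calls.

## Working session

There is one attempt and no reset: what is moved stays moved. The work goes in short steps, Python scripts to look and compute and a tool call to move; the robot and the scene stay as the last step left them, time stands still between calls to the robot, and variables do not carry over. Pictures are saved under pics/ and viewed, at most 10 in all, crops included, and the job is handed in when it is done.

Besides the shell and the picture viewer there is one more tool, called after "Emit:" as name(argument=value, ...) on one line, values as JSON. send_rows: Moves the arm, as the interface text tells. Its arguments: {"type":"object","properties":{"increments":{"type":"array"},"newtons":{"type":"number"}},"required":["increments"]}

```bash
mkdir -p pics && cat > h.py <<'E'
import cv2, numpy as np
from rig import get_state, optics, sign_off
def img(n, save=None):
    d=optics.get_image(n); d={k:np.array(v) for k,v in d.items()}
    if save: cv2.imwrite('pics/'+save,d['pixels'])
    return d
def ray(d,u,v):
    R=cv2.Rodrigues(d['rvec'].astype(float))[0]; t=d['tvec'].reshape(3).astype(float)
    return -R.T@t, R.T@np.linalg.solve(d['K'],[u,v,1.])
def onz(d,u,v,z):
    c,r=ray(d,u,v); return c+r*(z-c[2])/r[2]
def proj(d,p):
    return cv2.projectPoints(np.array(p,float).reshape(-1,1,3),d['rvec'].astype(float),d['tvec'].astype(float),d['K'].astype(float),None)[0].reshape(-1,2)
def tri(d1,p1,d2,p2):
    c1,r1=ray(d1,*p1);c2,r2=ray(d2,*p2)
    s=np.linalg.lstsq(np.c_[r1,-r2],c2-c1,rcond=None)[0]
    a=c1+s[0]*r1;b=c2+s[1]*r2
    return (a+b)/2,np.linalg.norm(a-b)
E
python3 - <<'E'
from h import *
a=img('top','top0.png');b=img('side','side0.png')
for d in(a,b): print(ray(d,256,192),d['K'][0,0])
print(get_state())
E
```

```text
(array([ 0.39978816, -0.06042856,  1.21148366]), array([ 0.10348619, -0.03039414, -0.99423928])) 365.616959035035
(array([0.01901321, 0.73902461, 0.78123998]), array([ 0.40723933, -0.70183982, -0.58447746])) 472.8746082688369
{'clock': 0.1, 'qpos': array([-1.29700858e+00,  2.76532468e-01,  1.50597168e+00, -5.01128612e-06,
        1.36073777e+00, -1.20998778e-01]), 'qd': array([ 0.00150306, -0.00141163, -0.00170788, -0.00062471, -0.00177807,
        0.00217268]), 'effort': array([ 3.22239692e-03, -4.17691827e+01, -2.46406084e+01, -1.07054461e-05,
        5.80474298e-03, -2.82247186e-06]), 'position': array([ 0.2210184 , -0.53032046,  0.23053971]), 'ee_rot': array([-8.22041442e-04,  9.80580690e-01,  1.96114331e-01, -6.53791884e-05]), 'contact_force': array([-0.54217351,  0.27742911, -0.21029432]), 'moment': array([-0.00626851,  0.05524184,  0.00669177]), 'gripper_force': 0.0, 'width': 0.08538912262351103}
```

View pics/top0.png

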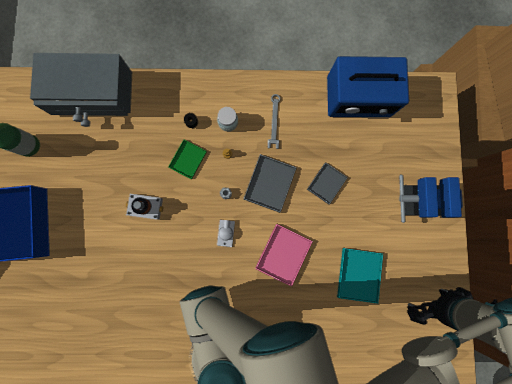

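View pics/side0.png

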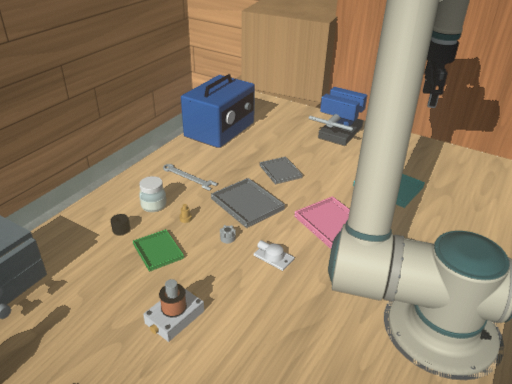

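Top view: valve block at about (144,206) and the larger grey tray at (272,183). The smaller grey tray at (328,183) is the decoy. Side view: coil at (173,300), tray at (248,202).

```bash
python3 - <<'E'
from h import *
a=img('top');b=img('side')
A=a['pixels'];B=b['pixels']
ca=cv2.resize(A[185:230,115:175],None,fx=6.5,fy=6.5,interpolation=cv2.INTER_CUBIC)
cb=cv2.resize(B[270:345,135:215],None,fx=5,fy=5,interpolation=cv2.INTER_CUBIC)
h=max(ca.shape[0],cb.shape[0])
p=lambda c:cv2.copyMakeBorder(c,0,h-c.shape[0],0,0,cv2.BORDER_CONSTANT)
cv2.imwrite('pics/crop1.png',np.hstack([p(ca),p(cb)]))
# tray: dark low-saturation blob
hsv=cv2.cvtColor(A,cv2.COLOR_BGR2HSV)
m=((hsv[...,1]<60)&(hsv[...,2]<130)).astype(np.uint8); m[:,:235]=0;m[:150]=0;m[215:]=0;m[:,360:]=0
for c in cv2.findContours(m,cv2.RETR_EXTERNAL,cv2.CHAIN_APPROX_NONE)[0]:
    if cv2.contourArea(c)<300: continue
    r=cv2.minAreaRect(c); bx=cv2.boxPoints(r)
    print(cv2.contourArea(c),r)
    W=np.array([onz(a,*q,0.018) for q in bx]); print(W.round(4), W.mean(0).round(4),[np.linalg.norm(W[i]-W[i-1]).round(3) for i in range(4)])
# orange copper in side
hb=cv2.cvtColor(B,cv2.COLOR_BGR2HSV)
m=((hb[...,1]>120)&((hb[...,0]<10)|(hb[...,0]>172))).astype(np.uint8); m[:270]=0;m[345:]=0;m[:,:140]=0;m[:,210:]=0
print(cv2.boundingRect(m),m.sum(),hb[300,165:182].tolist())
E
```

```text
847.0 ((326.8846130371094, 182.92306518554688), (26.9029598236084, 33.282012939453125), 33.6900634765625)
[[ 0.5336 -0.2635  0.018 ]
 [ 0.6267 -0.3267  0.018 ]
 [ 0.5768 -0.4005  0.018 ]
 [ 0.4845 -0.3367  0.018 ]] [ 0.5554 -0.3318  0.018 ] [np.float64(0.088), np.float64(0.113), np.float64(0.089), np.float64(0.112)]
1806.0 ((269.748779296875, 182.9578857421875), (39.37021255493164, 48.16435241699219), 20.136302947998047)
[[ 0.5015 -0.0543  0.018 ]
 [ 0.6525 -0.1087  0.018 ]
 [ 0.6076 -0.2315  0.018 ]
 [ 0.4575 -0.1752  0.018 ]] [ 0.5548 -0.1424  0.018 ] [np.float64(0.129), np.float64(0.16), np.float64(0.131), np.float64(0.16)]
(0, 0, 0, 0) 0 [[17, 70, 66], [19, 65, 63], [19, 70, 62], [18, 68, 64], [16, 60, 64], [18, 68, 64], [19, 70, 62], [18, 68, 64], [18, 72, 64], [18, 67, 65], [18, 67, 65], [18, 72, 64], [18, 73, 63], [17, 76, 67], [14, 92, 78], [14, 106, 89], [12, 110, 97]]
```

View pics/crop1.png

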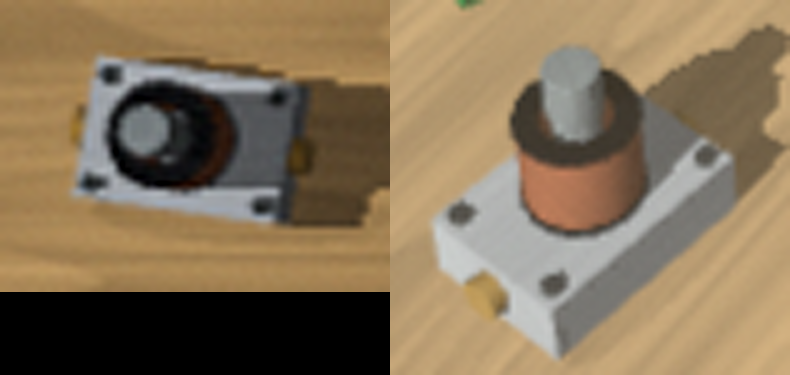

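Crop: knob top at about (137.6,205.0) in the top view and (171.2,283.4) in the side view. The block's corner holes give its centre at (143.5,206.4) top and (173.5,306.8) side.

```bash
python3 - <<'E'
from h import *
a=img('top');b=img('side')
f=lambda x,y,s,ox,oy:((x+.5)/s-.5+ox,(y+.5)/s-.5+oy)
T=lambda x,y:f(x,y,6.5,115,185)
S=lambda x,y:f(x-390,y,5,135,270)
k=T(147,130);ks=S(571,67)
print('knob',onz(a,*k,.1),onz(b,*ks,.1),tri(a,k,b,ks))
o=T(186,139.5);os=S(583,184.5)
print('block',onz(a,*o,.03),onz(b,*os,.03),tri(a,o,b,os))
h=[onz(a,*T(*q),.03)for q in[(110,74),(278,97),(262,205),(93,182)]]
v=(h[1]-h[0]+h[2]-h[3])/2; print('yaw long axis',np.degrees(np.arctan2(v[1],v[0])),np.linalg.norm(v))
h=[onz(b,*S(*q),.03)for q in[(461,213),(553,284),(705,156)]]
v=h[2]-h[1]; print(np.degrees(np.arctan2(v[1],v[0])),np.linalg.norm(v))
# tray side check
t=[.555,-.142,.018]; print(proj(b,t),proj(a,t))
E
```

```text
knob [0.47595024 0.26423776 0.1       ] [0.47692063 0.26864822 0.1       ] (array([0.4774575 , 0.26599759, 0.09698179]), np.float64(0.0030677870471004965))
block [0.4761074  0.26543045 0.03      ] [0.47884235 0.26774412 0.03      ] (array([0.47763255, 0.26660975, 0.02926098]), np.float64(0.0034706454594117296))
yaw long axis -97.65184609238987 0.08361397461059934
-97.59348142800324 0.08386517186580614
[[247.93250371 197.93602887]] [[269.67665566 182.70183217]]
```

Both views agree: valve axis at about (0.477, 0.2665) and tray centre at (0.555, -0.142), and the measured sizes match. I'll approach with the closing line turned onto the tray's long axis (yaw +0.83 rad).

Emit:
send_rows(increments=[{"gripper":-1,"linear":[0.12,0.375,0],"delta_rot":[0,0,0.42]},{"gripper":-1,"linear":[0.12,0.375,0],"delta_rot":[0,0,0.42]},{"gripper":-1,"linear":[0.12,0.375,0],"delta_rot":[0,0,0.42]},{"gripper":-1,"linear":[0.12,0.375,0],"delta_rot":[0,0,0.42]},{"gripper":-1,"linear":[0.12,0.375,0],"delta_rot":[0,0,0.42]},{"gripper":-1,"linear":[0.12,0.375,0],"delta_rot":[0,0,0.42]},{"gripper":-1,"linear":[0.12,0.375,0],"delta_rot":[0,0,0.42]},{"gripper":-1,"linear":[0.12,0.375,0],"delta_rot":[0,0,0.42]}], newtons=30)

```text
clock: 1.1
position: [0.3412, -0.1535, 0.2315]
ee_rot: [0.0, 0.918, 0.396, 0.0]
contact_force: [1.5, -0.1, -0.3]
width: 0.0854
gripper_force: 0.0
```

Emit:
send_rows(increments=[{"gripper":-1,"linear":[0.1358,0.42,0],"delta_rot":[0,0,0.41]},{"gripper":-1,"linear":[0.1358,0.42,0],"delta_rot":[0,0,0.41]},{"gripper":-1,"linear":[0.1358,0.42,0],"delta_rot":[0,0,0.41]},{"gripper":-1,"linear":[0.1358,0.42,0],"delta_rot":[0,0,0.41]},{"gripper":-1,"linear":[0.1358,0.42,0],"delta_rot":[0,0,0.41]},{"gripper":-1,"linear":[0.1358,0.42,0],"delta_rot":[0,0,0.41]},{"gripper":-1,"linear":[0.1358,0.42,0],"delta_rot":[0,0,0.41]},{"gripper":-1,"linear":[0.1358,0.42,0],"delta_rot":[0,0,0.41]}])

```text
clock: 1.9
position: [0.4644, 0.227, 0.2315]
ee_rot: [0.0, 0.818, 0.575, 0.0]
contact_force: [0.2, -0.3, 0.2]
width: 0.0853
gripper_force: 0.0
```

Emit:
send_rows(increments=[{"gripper":-1,"linear":[0,0,0],"delta_rot":[0,0,0]},{"gripper":-1,"linear":[0,0,0],"delta_rot":[0,0,0]},{"gripper":-1,"linear":[0,0,0],"delta_rot":[0,0,0]}])

```text
clock: 2.2
position: [0.4636, 0.2238, 0.2311]
ee_rot: [0.0, 0.818, 0.575, -0.001]
contact_force: [0.0, 0.2, 0.5]
width: 0.0856
gripper_force: 0.0
```

```bash
python3 - <<'E'
from h import *
b=img('side');s=get_state();print(s['clock'],s['position'],s['ee_rot'])
cv2.imwrite('pics/s1.png',cv2.resize(b['pixels'][180:360,80:300],None,fx=3,fy=3,interpolation=cv2.INTER_CUBIC))
# expected image position of the TCP
print(proj(b,s['position'])*1, (proj(b,s['position'])-[80,180])*3)
f=lambda x,y,s,ox,oy:((x+.5)/s-.5+ox,(y+.5)/s-.5+oy)
print('coil flange',onz(b,*f(577-390,116,5,135,270),.074))
E
```

```text
2.25 [0.46369598 0.22346574 0.2313098 ] [ 2.08351150e-04  8.18632432e-01  5.74317606e-01 -4.31354732e-04]
[[186.37524553 220.23471622]] [[319.12573659 120.70414867]]
coil flange [0.47580316 0.26968229 0.074     ]
```

View pics/s1.png

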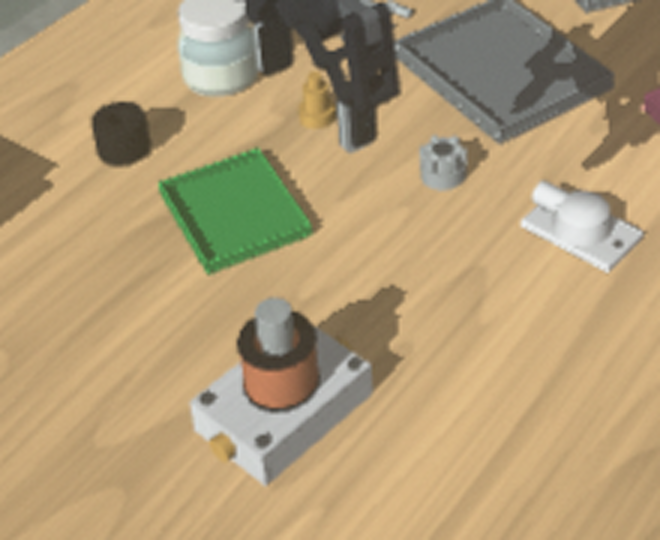

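Emit:
send_rows(increments=[{"gripper":-1,"linear":[0.0133,0.0433,0],"delta_rot":[0,0,0]},{"gripper":-1,"linear":[0.0133,0.0433,-0.03],"delta_rot":[0,0,0]},{"gripper":-1,"linear":[0.0133,0.0433,-0.07],"delta_rot":[0,0,0]},{"gripper":-1,"linear":[0.0133,0.0433,-0.1],"delta_rot":[0,0,0]},{"gripper":-1,"linear":[0.0133,0.0433,-0.1],"delta_rot":[0,0,0]},{"gripper":-1,"linear":[0.0133,0.0433,-0.1],"delta_rot":[0,0,0]},{"gripper":-1,"linear":[0.0133,0.0433,-0.1],"delta_rot":[0,0,0]}])

```text
clock: 2.95
position: [0.4791, 0.2679, 0.1335]
ee_rot: [0.001, 0.819, 0.574, 0.002]
contact_force: [1.1, -0.3, -0.4]
width: 0.0854
gripper_force: 0.0
```

```bash
python3 - <<'E'
from h import *
b=img('side');s=get_state();print(s['clock'],s['position'],s['ee_rot'])
cv2.imwrite('pics/s2.png',cv2.resize(b['pixels'][230:350,110:240],None,fx=5,fy=5,interpolation=cv2.INTER_CUBIC))
p=s['position']
y=np.array([np.cos(np.radians(-19.9)),np.sin(np.radians(-19.9)),0])
x=np.array([-y[1],y[0],0])
Z=np.array([0,0,.013])
Q=[p,p+Z+.0427*y,p+Z-.0427*y,p+Z+.0427*y+.011*x,p+Z+.0427*y-.011*x,p+Z-.0427*y+.011*x,p+Z-.0427*y-.011*x]
print(((proj(b,Q)-[110,230])*5).round(0))
E
```

```text
3.0 [0.47909412 0.26813105 0.13360454] [5.51058547e-04 8.18533083e-01 5.74455156e-01 2.13613080e-03]
[[293. 200.]
 [234. 113.]
 [350. 241.]
 [208. 125.]
 [259. 101.]
 [324. 255.]
 [376. 228.]]
```

View pics/s2.png

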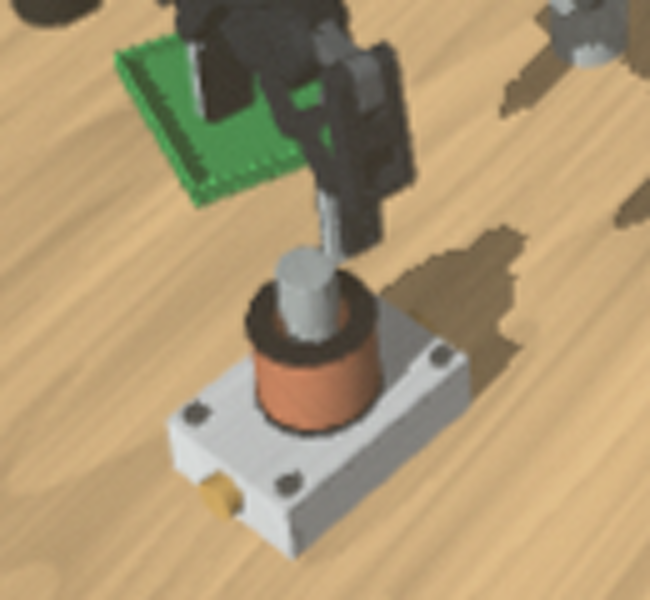

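Side view: open fingers straddle the knob (305,270), and the finger tips sit where predicted to within about 1 mm. Descending.

Emit:
send_rows(increments=[{"gripper":-1,"linear":[-0.0015,-0.0005,-0.025],"delta_rot":[0,0,0]},{"gripper":-1,"linear":[-0.0015,-0.0005,-0.05],"delta_rot":[0,0,0]},{"gripper":-1,"linear":[-0.0015,-0.0005,-0.075],"delta_rot":[0,0,0]},{"gripper":-1,"linear":[-0.0015,-0.0005,-0.09],"delta_rot":[0,0,0]},{"gripper":-1,"linear":[-0.0015,-0.0005,-0.095],"delta_rot":[0,0,0]},{"gripper":-1,"linear":[-0.0015,-0.0005,-0.095],"delta_rot":[0,0,0]},{"gripper":-1,"linear":[-0.0015,-0.0005,-0.095],"delta_rot":[0,0,0]},{"gripper":-1,"linear":[-0.0015,-0.0005,-0.095],"delta_rot":[0,0,0]}])

```text
clock: 3.8
position: [0.4771, 0.268, 0.0377]
ee_rot: [0.0, 0.818, 0.575, 0.001]
contact_force: [-0.3, -1.1, 0.2]
width: 0.0854
gripper_force: 0.0
```

```bash
python3 - <<'E'
from h import *
b=img('side');s=get_state();print(s['clock'],s['position'],s['ee_rot'],s['contact_force'])
cv2.imwrite('pics/s3.png',cv2.resize(b['pixels'][230:350,110:240],None,fx=5,fy=5,interpolation=cv2.INTER_CUBIC))
E
```

```text
3.85 [0.47687146 0.26794415 0.03753457] [3.18104253e-04 8.18263225e-01 5.74842336e-01 1.21761261e-03] [ 0.20876391 -0.55539906 -0.59356333]
```

View pics/s3.png

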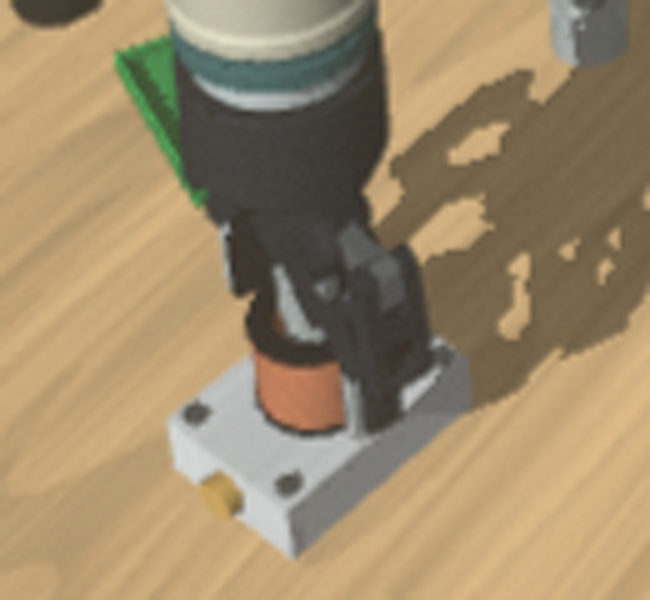

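The fingers straddle the coil with the tips just above the block, and there is no contact. Closing.

Emit:
send_rows(increments=[{"gripper":1,"linear":[0,0,0],"delta_rot":[0,0,0]},{"gripper":1,"linear":[0,0,0],"delta_rot":[0,0,0]},{"gripper":1,"linear":[0,0,0],"delta_rot":[0,0,0]},{"gripper":1,"linear":[0,0,0],"delta_rot":[0,0,0]},{"gripper":1,"linear":[0,0,0],"delta_rot":[0,0,0]},{"gripper":1,"linear":[0,0,0],"delta_rot":[0,0,0]},{"gripper":1,"linear":[0,0,0],"delta_rot":[0,0,0]},{"gripper":1,"linear":[0,0,0],"delta_rot":[0,0,0]}], newtons=40)

```text
clock: 4.65
position: [0.4764, 0.2676, 0.037]
ee_rot: [0.0, 0.818, 0.575, 0.0]
contact_force: [-1.8, -0.6, 5.1]
width: 0.0516
gripper_force: 41.6
```

Emit:
send_rows(increments=[{"gripper":1,"linear":[0,0,0],"delta_rot":[0,0,0]},{"gripper":1,"linear":[0,0,0.004],"delta_rot":[0,0,0]},{"gripper":1,"linear":[0,0,0.008],"delta_rot":[0,0,0]},{"gripper":1,"linear":[0,0,0.012],"delta_rot":[0,0,0]},{"gripper":1,"linear":[0,0,0.012],"delta_rot":[0,0,0]},{"gripper":1,"linear":[0,0,0.012],"delta_rot":[0,0,0]}])

```text
clock: 5.25
position: [0.476, 0.2676, 0.0483]
ee_rot: [0.0, 0.818, 0.575, -0.0]
contact_force: [0.6, 0.8, -2.5]
width: 0.051
gripper_force: 42.3
```

```bash
python3 - <<'E'
from h import *
b=img('side');s=get_state();print(s['clock'],s['position'],s['contact_force'],s['moment'],s['width'],s['gripper_force'])
cv2.imwrite('pics/s4.png',cv2.resize(b['pixels'][230:350,110:240],None,fx=5,fy=5,interpolation=cv2.INTER_CUBIC))
E
```

```text
5.3 [0.47583336 0.26754805 0.04815893] [ 0.44430915 -0.06206917 -4.07193767] [-0.0101979  -0.03837254  0.00933915] 0.0515848580861287 42.277141101658344
```

View pics/s4.png

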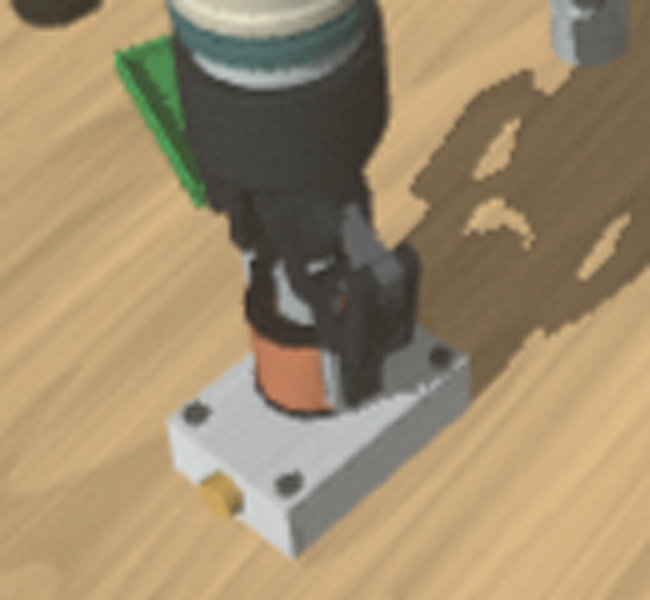

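Coil is gripped and up about 11 mm, with the load about its own weight and almost no side force. Continuing straight up.

Emit:
send_rows(increments=[{"gripper":1,"linear":[0,0,0.01],"delta_rot":[0,0,0]},{"gripper":1,"linear":[0,0,0.02],"delta_rot":[0,0,0]},{"gripper":1,"linear":[0,0,0.03],"delta_rot":[0,0,0]},{"gripper":1,"linear":[0,0,0.04],"delta_rot":[0,0,0]},{"gripper":1,"linear":[0,0,0.05],"delta_rot":[0,0,0]},{"gripper":1,"linear":[0,0,0.05],"delta_rot":[0,0,0]}])

```text
clock: 5.9
position: [0.4773, 0.2681, 0.1004]
ee_rot: [0.001, 0.818, 0.575, 0.002]
contact_force: [-0.3, 0.0, -2.7]
width: 0.0517
gripper_force: 42.6
```

Emit:
send_rows(increments=[{"gripper":1,"linear":[0,0,0.01],"delta_rot":[0,0,0]},{"gripper":1,"linear":[0,0,0.02],"delta_rot":[0,0,0]},{"gripper":1,"linear":[0,0,0.03],"delta_rot":[0,0,0]},{"gripper":1,"linear":[0,0,0.045],"delta_rot":[0,0,0]},{"gripper":1,"linear":[0,0,0.06],"delta_rot":[0,0,0]},{"gripper":1,"linear":[0,0,0.06],"delta_rot":[0,0,0]},{"gripper":1,"linear":[0,0,0.06],"delta_rot":[0,0,0]}])

```text
clock: 6.6
position: [0.4761, 0.2676, 0.1586]
ee_rot: [0.0, 0.818, 0.575, 0.0]
contact_force: [0.8, 0.6, -3.9]
width: 0.0516
gripper_force: 42.6
```

```bash
python3 - <<'E'
from h import *
b=img('side');s=get_state();print(s['clock'],s['position'],s['contact_force'],s['moment'],s['width'],s['gripper_force'])
cv2.imwrite('pics/s5.png',cv2.resize(b['pixels'][220:350,110:240],None,fx=4.5,fy=4.5,interpolation=cv2.INTER_CUBIC))
E
```

```text
6.65 [0.4755886  0.26743944 0.15797246] [-0.09997015 -0.21213198 -2.86565957] [-0.00201573  0.06150995 -0.03933419] 0.05142242921688084 42.55726916715503
```

View pics/s5.png

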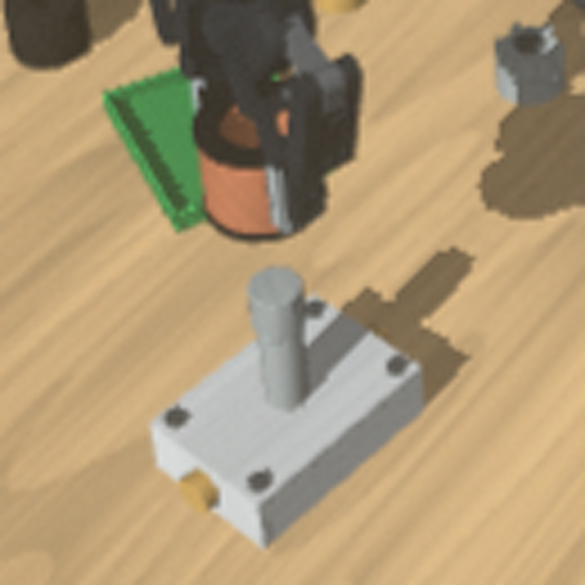

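Coil is clear above and the plunger is still seated (knob at about (276,290) in the crop). Carrying the coil to the tray.

Emit:
send_rows(increments=[{"gripper":1,"linear":[0.004,-0.02,0],"delta_rot":[0,0,0]},{"gripper":1,"linear":[0.01,-0.05,0],"delta_rot":[0,0,0]},{"gripper":1,"linear":[0.017,-0.085,0],"delta_rot":[0,0,0]},{"gripper":1,"linear":[0.024,-0.12,0],"delta_rot":[0,0,0]},{"gripper":1,"linear":[0.031,-0.155,0],"delta_rot":[0,0,0]},{"gripper":1,"linear":[0.038,-0.19,0],"delta_rot":[0,0,0]},{"gripper":1,"linear":[0.045,-0.225,0],"delta_rot":[0,0,0]},{"gripper":1,"linear":[0.051,-0.26,0],"delta_rot":[0,0,0]}])

```text
clock: 7.45
position: [0.5265, 0.0062, 0.1573]
ee_rot: [-0.001, 0.818, 0.575, -0.001]
contact_force: [0.9, 0.5, -3.0]
width: 0.0514
gripper_force: 42.6
```

Emit:
send_rows(increments=[{"gripper":1,"linear":[0.007,-0.035,0],"delta_rot":[0,0,0]},{"gripper":1,"linear":[0.014,-0.07,0],"delta_rot":[0,0,0]},{"gripper":1,"linear":[0.021,-0.105,0],"delta_rot":[0,0,0]},{"gripper":1,"linear":[0.026,-0.135,0],"delta_rot":[0,0,0]},{"gripper":1,"linear":[0.028,-0.148,0],"delta_rot":[0,0,0]},{"gripper":1,"linear":[0.028,-0.148,0],"delta_rot":[0,0,0]},{"gripper":1,"linear":[0.028,-0.148,0],"delta_rot":[0,0,0]}])

```text
clock: 8.15
position: [0.5542, -0.1393, 0.1576]
ee_rot: [-0.001, 0.818, 0.575, -0.0]
contact_force: [0.6, 0.8, -3.0]
width: 0.0516
gripper_force: 42.6
```

```bash
python3 - <<'E'
from h import *
a=img('top');b=img('side');s=get_state();print(s['clock'],s['position'],s['ee_rot'],s['contact_force'],s['width'])
ca=cv2.resize(a['pixels'][185:230,120:170],None,fx=8,fy=8,interpolation=cv2.INTER_CUBIC)
cb=cv2.resize(b['pixels'][272:345,140:205],None,fx=6,fy=6,interpolation=cv2.INTER_CUBIC)
h=max(ca.shape[0],cb.shape[0])
p=lambda c:cv2.copyMakeBorder(c,0,h-c.shape[0],0,0,cv2.BORDER_CONSTANT)
cv2.imwrite('pics/s6.png',np.hstack([p(ca),p(cb)]))
E
```

```text
8.25 [ 0.55441059 -0.13875745  0.15799777] [-8.31066405e-04  8.17947012e-01  5.75292959e-01 -7.62110223e-05] [-0.19894324 -0.1128272  -1.68243278] 0.05151044362246476
```

View pics/s6.png

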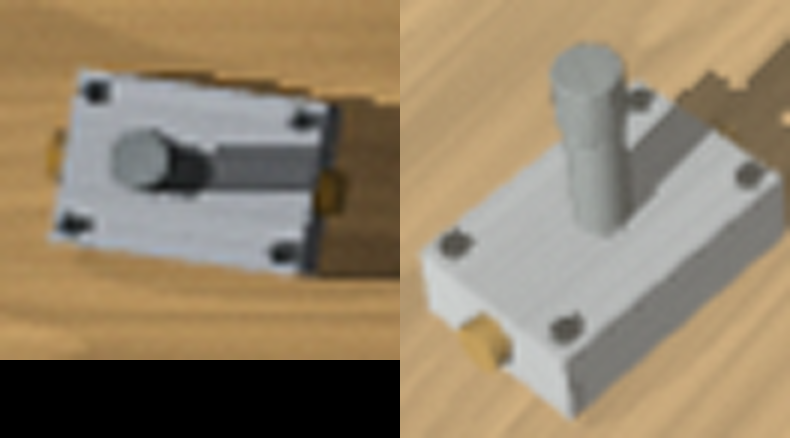

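Bare valve, clearly seen: knob top at (142,160) in the top crop and (588,68) in the side crop, with four holes in each. Computing the axis, and lowering the coil.

```bash
python3 - <<'E'
from h import *
a=img('top');b=img('side')
f=lambda x,y,s,ox,oy:((x+.5)/s-.5+ox,(y+.5)/s-.5+oy)
T=lambda x,y:f(x,y,8,120,185)
S=lambda x,y:f(x-400,y,6,140,272)
for n,t,q,z in [('knob',(142,160),(588.5,68),.1),('block',(189,171.8),(602.5,212.2),.03)]:
    print(n,onz(a,*T(*t),z).round(4),onz(b,*S(*q),z).round(4),tri(a,T(*t),b,S(*q)))
E
```

```text
knob [0.476  0.2639 0.1   ] [0.4767 0.2683 0.1   ] (array([0.47742187, 0.26560316, 0.09690271]), np.float64(0.00286476388477903))
block [0.4761 0.2654 0.03  ] [0.4779 0.2685 0.03  ] (array([0.47752024, 0.26679575, 0.02819834]), np.float64(0.0030373472452772158))
```

Emit:
send_rows(increments=[{"gripper":1,"linear":[0,-0.003,-0.025],"delta_rot":[0,0,0]},{"gripper":1,"linear":[0,-0.003,-0.055],"delta_rot":[0,0,0]},{"gripper":1,"linear":[0,-0.003,-0.085],"delta_rot":[0,0,0]},{"gripper":1,"linear":[0,-0.003,-0.11],"delta_rot":[0,0,0]},{"gripper":1,"linear":[0,-0.003,-0.13],"delta_rot":[0,0,0]},{"gripper":1,"linear":[0,-0.003,-0.138],"delta_rot":[0,0,0]},{"gripper":1,"linear":[0,-0.003,-0.138],"delta_rot":[0,0,0]},{"gripper":1,"linear":[0,-0.003,-0.138],"delta_rot":[0,0,0]}])

```text
clock: 9.15
position: [0.5559, -0.1433, 0.0212]
ee_rot: [0.001, 0.818, 0.575, 0.001]
contact_force: [0.0, 0.0, -2.4]
width: 0.0514
gripper_force: 42.6
```

Emit:
send_rows(increments=[{"gripper":1,"linear":[0,0,-0.003],"delta_rot":[0,0,0]},{"gripper":1,"linear":[0,0,-0.006],"delta_rot":[0,0,0]},{"gripper":1,"linear":[0,0,-0.007],"delta_rot":[0,0,0]},{"gripper":1,"linear":[0,0,-0.008],"delta_rot":[0,0,0]},{"gripper":1,"linear":[0,0,-0.008],"delta_rot":[0,0,0]},{"gripper":1,"linear":[0,0,-0.008],"delta_rot":[0,0,0]}])

```text
clock: 9.75
position: [0.555, -0.1434, 0.0124]
ee_rot: [0.0, 0.818, 0.575, 0.0]
contact_force: [-0.4, -0.7, -3.3]
width: 0.0513
gripper_force: 42.6
```

Emit:
send_rows(increments=[{"gripper":1,"linear":[0,0,-0.001],"delta_rot":[0,0,0]},{"gripper":1,"linear":[0,0,-0.001],"delta_rot":[0,0,0]},{"gripper":1,"linear":[0,0,-0.001],"delta_rot":[0,0,0]}])

```text
clock: 10.05
position: [0.555, -0.1434, 0.0113]
ee_rot: [0.0, 0.818, 0.575, 0.0]
contact_force: [0.1, -0.3, -2.5]
width: 0.0517
gripper_force: 42.6
```

Emit:
send_rows(increments=[{"gripper":1,"linear":[0,0,-0.001],"delta_rot":[0,0,0]},{"gripper":1,"linear":[0,0,-0.001],"delta_rot":[0,0,0]}])

```text
clock: 10.25
position: [0.5551, -0.1434, 0.011]
ee_rot: [0.0, 0.818, 0.575, 0.0]
contact_force: [-0.9, 0.5, 3.0]
width: 0.0513
gripper_force: 43.1
```

Emit:
send_rows(increments=[{"gripper":1,"linear":[0,0,-0.0007],"delta_rot":[0,0,0]},{"gripper":1,"linear":[0,0,-0.0007],"delta_rot":[0,0,0]}])

```text
clock: 10.45
position: [0.5551, -0.1434, 0.011]
ee_rot: [0.0, 0.818, 0.575, 0.0]
contact_force: [-2.4, 0.4, 8.6]
width: 0.0518
gripper_force: 43.6
```

Seated: the force has flipped to +8.6 N at the expected height. Releasing.

Emit:
send_rows(increments=[{"gripper":-0.6,"linear":[0,0,0.001],"delta_rot":[0,0,0]},{"gripper":-0.6,"linear":[0,0,0.001],"delta_rot":[0,0,0]},{"gripper":-0.6,"linear":[0,0,0.001],"delta_rot":[0,0,0]},{"gripper":-0.6,"linear":[0,0,0.001],"delta_rot":[0,0,0]},{"gripper":-0.6,"linear":[0,0,0.001],"delta_rot":[0,0,0]},{"gripper":-0.6,"linear":[0,0,0.001],"delta_rot":[0,0,0]}])

```text
clock: 11.05
position: [0.555, -0.1434, 0.0105]
ee_rot: [-0.0, 0.818, 0.575, -0.0]
contact_force: [-0.7, -0.1, -0.6]
width: 0.0679
gripper_force: 0.0
```

Emit:
send_rows(increments=[{"gripper":-0.6,"linear":[0,0,0.015],"delta_rot":[0,0,0]},{"gripper":-0.6,"linear":[0,0,0.04],"delta_rot":[0,0,0]},{"gripper":-0.6,"linear":[0,0,0.08],"delta_rot":[0,0,0]},{"gripper":-0.6,"linear":[0,0,0.12],"delta_rot":[0,0,0]},{"gripper":-0.6,"linear":[0,0,0.15],"delta_rot":[0,0,0]},{"gripper":-0.6,"linear":[-0.005,0.03,0.15],"delta_rot":[0,0,0]},{"gripper":-0.6,"linear":[-0.01,0.06,0.15],"delta_rot":[0,0,0]},{"gripper":-0.6,"linear":[-0.018,0.1,0.15],"delta_rot":[0,0,0]}])

```text
clock: 11.85
position: [0.5374, -0.0435, 0.161]
ee_rot: [0.001, 0.819, 0.574, 0.0]
contact_force: [0.0, 1.1, -0.7]
width: 0.0684
gripper_force: 0.0
```

Emit:
send_rows(increments=[{"gripper":-0.6,"linear":[-0.009,0.045,0],"delta_rot":[0,0,0]},{"gripper":-0.6,"linear":[-0.018,0.09,0],"delta_rot":[0,0,0]},{"gripper":-0.6,"linear":[-0.027,0.135,0],"delta_rot":[0,0,0]},{"gripper":-0.6,"linear":[-0.036,0.18,0],"delta_rot":[0,0,0]},{"gripper":-0.6,"linear":[-0.045,0.225,0],"delta_rot":[0,0,0]},{"gripper":-0.6,"linear":[-0.054,0.27,0],"delta_rot":[0,0,0]},{"gripper":-0.6,"linear":[-0.06,0.309,0],"delta_rot":[0,0,0]},{"gripper":-0.6,"linear":[-0.06,0.309,0],"delta_rot":[0,0,0]}])

```text
clock: 12.65
position: [0.476, 0.2701, 0.1606]
ee_rot: [-0.001, 0.817, 0.577, 0.001]
contact_force: [-0.0, 0.1, 0.6]
width: 0.0682
gripper_force: 0.0
```

```bash
python3 - <<'E'
from h import *
a=img('top');b=img('side');s=get_state();print(s['clock'],s['position'],s['ee_rot'],s['contact_force'],s['width'])
ca=cv2.resize(a['pixels'][145:220,235:310],None,fx=5,fy=5,interpolation=cv2.INTER_CUBIC)
cb=cv2.resize(b['pixels'][165:240,200:280],None,fx=5,fy=5,interpolation=cv2.INTER_CUBIC)
cv2.imwrite('pics/s7.png',np.hstack([ca,cb]))
E
```

```text
12.75 [0.47657412 0.26606336 0.16039628] [ 3.13522501e-04  8.17570750e-01  5.75827969e-01 -3.49064945e-04] [ 1.05605177 -0.47902766  0.3794667 ] 0.06825837750643841
```

View pics/s7.png

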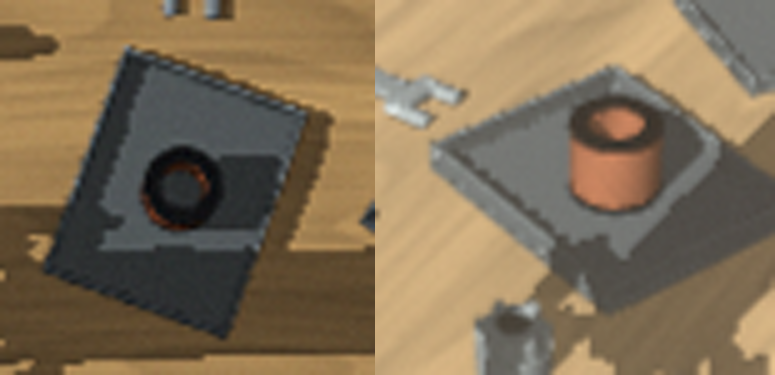

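Coil stands upright and flat in the tray, near its middle. It sits at a known robot position, so I can use it to check the cameras against the robot frame.

```bash
python3 - <<'E'
from h import *
a=img('top');b=img('side')
f=lambda x,y,s,ox,oy:((x+.5)/s-.5+ox,(y+.5)/s-.5+oy)
t=f(182,187,5,235,145);q=f(617-375,123,5,200,165)
print(onz(a,*t,.048),onz(b,*q,.048),tri(a,t,b,q)); print(get_state()['position'])
E
```

```text
[ 0.55339289 -0.14421864  0.048     ] [ 0.55449193 -0.1408123   0.048     ] (array([ 0.5548076 , -0.1437787 ,  0.04592001]), np.float64(0.0025582974538800713))
[0.47700656 0.26464252 0.1604586 ]
```

Emit:
send_rows(increments=[{"gripper":-0.6,"linear":[0,0,-0.03],"delta_rot":[0,0,0]},{"gripper":-0.6,"linear":[0,0,-0.055],"delta_rot":[0,0,0]},{"gripper":-0.6,"linear":[0,0,-0.075],"delta_rot":[0,0,0]},{"gripper":-0.6,"linear":[0,0,-0.085],"delta_rot":[0,0,0]},{"gripper":-0.6,"linear":[0,0,-0.0925],"delta_rot":[0,0,0]},{"gripper":-0.6,"linear":[0,0,-0.0925],"delta_rot":[0,0,0]},{"gripper":-0.6,"linear":[0,0,-0.0925],"delta_rot":[0,0,0]}])

```text
clock: 13.55
position: [0.4778, 0.2655, 0.0688]
ee_rot: [0.0, 0.818, 0.575, 0.001]
contact_force: [0.1, 0.0, 1.0]
width: 0.0685
gripper_force: 0.0
```

Emit:
send_rows(increments=[{"gripper":-0.6,"linear":[0,0,0],"delta_rot":[0,0,0]},{"gripper":-0.6,"linear":[0,0,0],"delta_rot":[0,0,0]}])

```text
clock: 13.75
position: [0.4776, 0.2659, 0.0689]
ee_rot: [0.0, 0.818, 0.575, 0.001]
contact_force: [-0.6, -0.9, 0.7]
width: 0.0681
gripper_force: 0.0
```

With the cameras corrected, the axis is about (0.4777, 0.2656), and the arm is within 0.5 mm of it. Gently gripping the knob.

Emit:
send_rows(increments=[{"gripper":1,"linear":[0,0,0],"delta_rot":[0,0,0]},{"gripper":1,"linear":[0,0,0],"delta_rot":[0,0,0]},{"gripper":1,"linear":[0,0,0],"delta_rot":[0,0,0]},{"gripper":1,"linear":[0,0,0],"delta_rot":[0,0,0]},{"gripper":1,"linear":[0,0,0],"delta_rot":[0,0,0]},{"gripper":1,"linear":[0,0,0],"delta_rot":[0,0,0]},{"gripper":1,"linear":[0,0,0],"delta_rot":[0,0,0]},{"gripper":1,"linear":[0,0,0],"delta_rot":[0,0,0]}], newtons=25)

```text
clock: 14.55
position: [0.477, 0.2657, 0.0683]
ee_rot: [-0.0, 0.818, 0.575, 0.0]
contact_force: [-1.6, -0.3, 3.5]
width: 0.0231
gripper_force: 24.6
```

Emit:
send_rows(increments=[{"gripper":1,"linear":[0,0,0],"delta_rot":[0,0,0]},{"gripper":1,"linear":[0,0,0],"delta_rot":[0,0,0]},{"gripper":1,"linear":[0,0,0],"delta_rot":[0,0,0]}])

```text
clock: 14.85
position: [0.477, 0.2657, 0.0683]
ee_rot: [-0.0, 0.818, 0.575, 0.0]
contact_force: [-2.0, -0.0, 5.5]
width: 0.0231
gripper_force: 24.7
```

Emit:
send_rows(increments=[{"gripper":1,"linear":[-0.0003,0,0.001],"delta_rot":[0,0,0]},{"gripper":1,"linear":[-0.0003,0,0.002],"delta_rot":[0,0,0]},{"gripper":1,"linear":[-0.0003,0,0.003],"delta_rot":[0,0,0]},{"gripper":1,"linear":[-0.0003,0,0.004],"delta_rot":[0,0,0]},{"gripper":1,"linear":[-0.0003,0,0.005],"delta_rot":[0,0,0]},{"gripper":1,"linear":[-0.0003,0,0.005],"delta_rot":[0,0,0]},{"gripper":1,"linear":[-0.0003,0,0.005],"delta_rot":[0,0,0]}])

```text
clock: 15.55
position: [0.4767, 0.2656, 0.0731]
ee_rot: [0.0, 0.818, 0.575, 0.0]
contact_force: [-0.6, -0.2, -1.0]
width: 0.023
gripper_force: 24.5
```

```bash
python3 - <<'E'
from h import *
for i in range(3):
    b=img('side');s=get_state();print(s['clock'],s['position'],s['contact_force'],s['moment'],s['width'],s['gripper_force'])
E
```

```text
15.6 [0.47669613 0.26556701 0.0730917 ] [-0.15077784  0.14719328 -1.87407457] [ 0.01184615  0.03292186 -0.03740864] 0.023387806810470806 24.549511671066284
15.65 [0.47668963 0.26557805 0.07310648] [ 0.77696328 -0.10896509 -1.96183529] [ 0.00783962 -0.0340452  -0.06878539] 0.022804553357676144 24.54982101917267
15.7 [0.47669648 0.2655706  0.0731068 ] [ 0.62772737  0.68483295 -0.97824119] [0.02942372 0.0309862  0.00452371] 0.023461368769446187 24.549858570098877
```

Plunger rises freely: about its own weight, no side force, 4.8 mm up. Drawing the remaining 25 mm to TCP z = 0.0983.

Emit:
send_rows(increments=[{"gripper":1,"linear":[0,0,0.002],"delta_rot":[0,0,0]},{"gripper":1,"linear":[0,0,0.004],"delta_rot":[0,0,0]},{"gripper":1,"linear":[0,0,0.006],"delta_rot":[0,0,0]},{"gripper":1,"linear":[0,0,0.008],"delta_rot":[0,0,0]},{"gripper":1,"linear":[0,0,0.01],"delta_rot":[0,0,0]},{"gripper":1,"linear":[0,0,0.012],"delta_rot":[0,0,0]},{"gripper":1,"linear":[0,0,0.013],"delta_rot":[0,0,0]},{"gripper":1,"linear":[0,0,0.013],"delta_rot":[0,0,0]}])

```text
clock: 16.5
position: [0.4768, 0.2656, 0.0863]
ee_rot: [0.0, 0.818, 0.575, 0.0]
contact_force: [0.7, 0.6, -2.1]
width: 0.0233
gripper_force: 24.6
```

Emit:
send_rows(increments=[{"gripper":1,"linear":[0,0,0.002],"delta_rot":[0,0,0]},{"gripper":1,"linear":[0,0,0.004],"delta_rot":[0,0,0]},{"gripper":1,"linear":[0,0,0.006],"delta_rot":[0,0,0]},{"gripper":1,"linear":[0,0,0.008],"delta_rot":[0,0,0]},{"gripper":1,"linear":[0,0,0.01],"delta_rot":[0,0,0]},{"gripper":1,"linear":[0,0,0.012],"delta_rot":[0,0,0]},{"gripper":1,"linear":[0,0,0.012],"delta_rot":[0,0,0]},{"gripper":1,"linear":[0,0,0.012],"delta_rot":[0,0,0]}])

```text
clock: 17.3
position: [0.4768, 0.2656, 0.0982]
ee_rot: [0.0, 0.818, 0.575, 0.0]
contact_force: [1.1, -0.4, -1.8]
width: 0.0234
gripper_force: 24.6
```

```bash
python3 - <<'E'
from h import *
for i in range(3):
    b=img('side');s=get_state();print(s['clock'],s['position'],s['contact_force'],s['moment'],s['width'],s['gripper_force'])
# brightness along the stem/tube axis in the side view, against height above the counter
g=cv2.cvtColor(b['pixels'],cv2.COLOR_BGR2GRAY).astype(np.float32)
z=np.arange(.04,.125,.003); P=proj(b,[[.4772,.2675,h] for h in z]).astype(np.float32)
v=cv2.remap(g,P[None,:,0],P[None,:,1],cv2.INTER_LINEAR)[0]
print([(round(float(h)*1000),int(x)) for h,x in zip(z,v)])
E
```

```text
17.35 [0.47668029 0.26557194 0.09809482] [-0.44653439 -0.04191389 -2.29145847] [-0.03388083 -0.02767156  0.01409968] 0.02331381579424437 24.557619988918304
17.4 [0.47664374 0.26555549 0.09805168] [ 0.24674617  0.62114005 -1.30097231] [ 0.00092061  0.00930066 -0.02935394] 0.023410307276299246 24.55703616142273
17.45 [0.47662358 0.26557321 0.09802977] [-0.17603377 -0.23521152 -1.10231019] [-0.00076892  0.03033845 -0.04980478] 0.023035296324626746 24.557252526283264
[(40, 145), (43, 145), (46, 146), (49, 147), (52, 149), (55, 150), (58, 151), (61, 151), (64, 162), (67, 132), (70, 95), (73, 122), (76, 136), (79, 136), (82, 134), (85, 133), (88, 131), (91, 131), (94, 129), (97, 127), (100, 124), (103, 126), (106, 128), (109, 130), (112, 113), (115, 80), (118, 65), (121, 64), (124, 64)]
```

The groove shows as a dark band right above the tube's bright rim. The lift is 29.8 mm, the side force is about zero and the grip is steady, so I'm handing in.

```bash
python3 -c "
from rig import sign_off
print(sign_off())"
```

```text
the job is handed in; nothing more can be done
None
```

The coil is set down flat in the larger grey tray, and the plunger is held about 30 mm up with its groove at the tube's mouth; the job was handed in at about 17.5 s on the robot's clock.

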